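# Offer a hinge leaf up to its jamb and hold it for the pin

### The job

Pick up the loose hinge leaf with the single middle knuckle and offer it up, lying flat, to the leaf screwed on the jamb block, its knuckle between the two fixed ones and all three holes in line so that the pin would slide straight through. Finish while holding it there, carried by the gripper alone and touching nothing else. Do not ram the knuckles, and leave the other leaf, the pin, the carton and the sponge tray where they are.

Things in the scene. Friction and masses are not known exactly. Their poses are not given: they have to be found in the camera images.
- leaf_center (a point): Loose steel hinge leaf to pick up, 0.21 kg, flat on a wooden rest; it has ONE knuckle, in the middle. Point: within 2 mm of the centre of mass, half-way up its plate (3 mm over its underside). x toward the knuckle, y parallel to the hole's axis, z up. Plate 6 mm thick, 60 mm wide in y (the width to grip), from x = -37 to +13 mm; a 30 mm wide neck joins it to the knuckle
- leaf_hole (a point): Centre of the hole in the loose leaf's knuckle, half-way along it: 27 mm in x and 7 mm up from leaf_center, same axes (the hole runs along y). Knuckle 20 mm in diameter, 30 mm long, its underside flush with the plate's; hole 12 mm
- leaf: The same loose leaf; origin 3 mm below leaf_center, same axes
- rest_a: Wooden rest under the loose leaf, 50 (x) x 40 (y) x 30 mm high, fixed, x within 0.1 rad of the leaf's; the plate overhangs it by about 10 mm on both sides. Origin: centre of its underside. An identical rest carries the other leaf
- fixed_hole (a point): Middle of the gap between the two fixed knuckles, on the hinge axis, 90 mm above the bench: leaf_hole belongs here. y along the hinge axis, x toward the jamb block (roughly away from the robot), z up. Fixed knuckles: 20 mm in diameter, 14 mm long, holes 12 mm, gap 35 mm (2.5 mm of air each side of the loose knuckle). The hinge pin is 6 mm thick
- jamb: Fixed wooden jamb block, 85 (x) x 100 (y) mm, top 80 mm above the bench, near face 13 mm past the hinge axis; the fixed steel leaf, 6 mm thick, 63 mm wide, lies on top, its knuckles over open air. The loose leaf goes flat on the near side, x along this x; the gap is open from above and the near side. Origin: on the bench under fixed_hole, same axes
- odd_center (a point): The other loose leaf, which belongs elsewhere and stays on its rest: the same plate but with TWO knuckles, at the corners. Point and axes as for leaf_center
- pin: The hinge pin, 75 mm long, lying in a small black tray 22 mm high (fixed); stays there. Origin: underside, middle
- carton: Small cardboard carton, 60 x 75 mm and 100 mm high, stays. Origin: centre of its underside
- sponge: Steel tray with two yellow tip-cleaning sponges, 60 x 120 mm, 28 mm high, stays. Origin: centre of its underside
Things that resemble listed ones, but are neither listed nor needed, are in the scene too. What is shaped like the leaf but turquoise is not meant.

How it is judged:
On the way:
1. the loose leaf is lifted clear of its rest (height (world z) of leaf_center above 0.06 m and contact force between leaf and the fingers above 2 N), for 0.2 s.
At the end, for the whole second after the job is handed in: Leaf still gripped, at rest, flat within 0.2 rad; its hole within 3 mm of the hinge axis in height and depth and 4 mm of mid-gap; hole axes parallel within 0.08 rad; under 1 N between leaf and jamb; other leaf within 15 mm, pin, carton and sponge tray within 20 mm of their starts (x of leaf_hole in the frame of fixed_hole between -0.003 and 0.003 m and z of leaf_hole in the frame of fixed_hole between -0.003 and 0.003 m and y of leaf_hole in the frame of fixed_hole between -0.004 and 0.004 m and angle between the y axis of leaf_hole and the y axis of fixed_hole, either way round below 0.08 rad and angle between leaf_hole's own z axis and vertical below 0.2 rad and contact force between leaf and the fingers above 5 N and contact force between leaf and jamb below 1 N and linear speed of leaf below 0.02 m/s and distance of odd_center from where it was at the start of the episode below 0.015 m and distance of each of pin, carton, sponge from where it was at the start of the episode below 0.02 m); the arm keeps its last pose, push and grip.
It fails at once if the loose leaf is rammed into the jamb block (over 25 N) (contact force between leaf and jamb above 25 N).
It fails at once if a bystander is pushed or carried away (distance of odd_center from where it was at the start of the episode above 0.03 m or distance of any of pin, carton, sponge from where it was at the start of the episode above 0.04 m).
It also fails if it takes over 35 s, if anything falls off the work surface, if the arm or the gripper's body presses on something with over 40 N, if the wrist force passes 120 N, or if a joint passes its speed limit or range.

### The arm

A 6-joint arm with a two-finger parallel gripper is mounted at the origin on the work surface. World frame = base frame: x ahead of the robot, y to its left, z up, the work surface at z = 0. Lengths are in m, angles in rad, forces in N, time in s.
With the tool pointing down it reaches from about 0.275 to 0.875 m from the base axis. Payload 12.5 kg.
Tool frame: the origin (TCP) lies midway between the tips of the shut fingers; the grasp point (between the pads) lies 19 mm behind it (manip.hold_point_z is the distance from the TCP to the grasp point, in m); z points along the fingers, y is the line along which they close (so a half turn about z gives the same grasp; the last joint's range is limited). The gripper opens to 85 mm and grips with 20 to 120 N. Pads are 22 mm wide; open, the fingers measure 114 mm over their backs; the gripper's body (76 mm by 85 mm) begins 54 mm behind the grasp point. The pads swing forward as they close: fully open they stand 13 mm farther back than shut.
Start: joints at [-1.188, 0.351, 1.652, -0, 1.139, -0.085], TCP at [0.248, -0.491, 0.231] pointing down, gripper open.
Joint ranges: [-2.75, 2.75], [-0.79, 2.1], [0.01, 2.65], [-1.57, 4.71], [0.07, 3.14], [-2.87, 2.87]. Speed limits (rad/s): [2.22, 2.22, 2.79, 3.14, 3.14, 3.14].

### API

Orientations are given as a 3x3 rotation matrix whose columns are the frame's x, y, z axes.
In Python, from rig import manip gives the robot as it stands.
- The arm moves only by the shell command python3 -m jog 'ROWS' [FORCE]. ROWS is JSON, a list of rows, each a list of 7 numbers: the shift along the world's x, y, z each as a share of 0.05 m, from -1 to 1, then the turn, a rotation vector about the world's x, y, z each as a share of pi/2 rad, from -1 to 1, then the gripper command: -1 is fully open, 1 is shut, values between are in proportion. A call has 1 to 5 rows; each row shifts and turns the commanded pose from where the row before left it; what a row does not reach is not made up. A row lasts 1/10 s, in which the tool goes at most 50 mm and 8.59 degrees, less where a joint would pass 70% of its speed; a pose out of reach is approached as far as the arm can. A call with a number of a shift or a turn outside -1 to 1 is refused whole. A call with a gripper value outside its range is refused whole. The fingers move at their own pace and stop on an object; FORCE is the grip in N (left out, the last holds). Time passes only in rows, so rows that do not move let the fingers close. It gives the time, the measured TCP pose, the force, the opening and the grip force at its end, in the units of the state.
- manip.state(): the state, without advancing time (a new reading comes with each control period).
- manip.read_camera(name): name is "scene" or "top" or "wrist"; returns the picture (480x640x3 uint8, red, green, blue); there is no depth.
- manip.get_calibration(name): a dict with "vfov" (degrees; the focal length in pixels is half the picture's height over the tangent of half this angle, whatever the lens; pixels are square), "cx", "cy" (the principal point, pixels), "dist_coeffs" ([k1, k2, p1, p2, k3] as OpenCV has them; the pictures are not rectified), "rvec" (rotation vector, rad) and "tvec" (3), from world to camera coordinates, as OpenCV has them; the wrist camera has in their place "hand_eye" (4x4, takes a point from camera to tool coordinates, whose origin is the TCP and whose axes are the flange's). Camera axes: x right, y down, z forward; pixel columns grow to the right and rows downward; lengths in m; the calibration is good to about 2 mm. A picture is of the moment at which its call begins: read the wrist's pose just before it. get_calibration takes no time and is no camera call.
- manip.finish_job(): hands the job in; it is judged then, once.
The state is a dict: "clock": time; "joint_pos": joint angles; "qd": joint speeds; "tau": joint torques, N m; "ee_pos": TCP position; "eef_rot": TCP orientation; "force": force on the tool from outside, world axes, zero at the start; "torque": the same for the moment, N m; "gripper_width": finger opening in m; "grip_force": force on a finger pad.
Only numpy, scipy, OpenCV 4.12 (cv2) and the standard library are available. Lean on these libraries where they do the work, as an engineer would, in place of code of your own. Each camera call takes 0.05 s, during which the arm holds its last target. There are 200 camera calls.

## Working session

There is one attempt and no reset: what is moved stays moved. The work goes in short steps, Python scripts to look and compute and a shell command to move; the robot and the scene stay as the last step left them, time stands still between calls to the robot, and variables do not carry over. Pictures are saved under pics/ and viewed, at most 10 in all, crops included, and the job is handed in when it is done.

```bash
mkdir -p pics
cat > h.py <<'E'
import numpy as np, cv2
from rig import manip
def K(c): 
    f=240/np.tan(np.radians(c['vfov'])/2); return np.array([[f,0,c['cx']],[0,f,c['cy']],[0,0,1]])
def pose(name,st=None):
    c=manip.get_calibration(name)
    if name=='wrist':
        T=np.eye(4);T[:3,:3]=st['eef_rot'];T[:3,3]=st['ee_pos'];T=T@np.array(c['hand_eye']);return c,T[:3,:3],T[:3,3]
    R,_=cv2.Rodrigues(np.array(c['rvec'],float));return c,R.T,-R.T@np.array(c['tvec'],float).ravel()
def ray(name,px,z,st=None):
    "pixels -> world points on plane height z"
    c,R,o=pose(name,st)
    u=cv2.undistortPoints(np.array(px,float).reshape(-1,1,2),K(c),np.array(c['dist_coeffs'],float)).reshape(-1,2)
    d=np.c_[u,np.ones(len(u))]@R.T
    return o+d*((z-o[2])/d[:,2])[:,None]
def proj(name,P,st=None):
    c,R,o=pose(name,st)
    r,_=cv2.Rodrigues(R.T); return cv2.projectPoints(np.array(P,float).reshape(-1,3),r,-R.T@o,K(c),np.array(c['dist_coeffs'],float))[0].reshape(-1,2)
E
python3 - <<'E'
from h import *
for n in ['scene','top','wrist']:
    im=manip.read_camera(n); cv2.imwrite(f'pics/{n}0.png',im[:,:,::-1]); 
    c,R,o=pose(n,manip.state()); print(n,o.round(3),R.round(2).tolist(),c['vfov'],np.round(c['dist_coeffs'],3))
print(manip.state())
E
```

```text
scene [ 1.312 -0.453  1.004] [[0.56, 0.6, -0.57], [0.83, -0.39, 0.4], [0.02, -0.7, -0.71]] 42.333467499745964 [0.075 0.    0.    0.    0.   ]
top [0.458 0.055 1.221] [[0.01, -0.99, 0.13], [-1.0, -0.02, -0.01], [0.01, -0.13, -0.99]] 56.239518905164616 [0.031 0.    0.    0.    0.   ]
wrist [ 0.316 -0.457  0.373] [[0.45, -0.85, -0.26], [-0.89, -0.43, -0.13], [-0.0, 0.3, -0.96]] 62.35059921516189 [-0.067  0.     0.     0.     0.   ]
{'clock': 0.15, 'joint_pos': array([-1.18758707e+00,  3.51109992e-01,  1.65223781e+00,  4.36723250e-05,
        1.13905846e+00, -8.45994230e-02]), 'qd': array([-7.26649100e-04,  2.62214480e-05, -2.32141103e-03, -1.73327600e-04,
       -1.05373250e-03,  2.24794444e-03]), 'tau': array([-7.33660072e-04, -5.06254256e+01, -2.91503191e+01, -1.42491726e-04,
        3.38460879e-03,  3.23485187e-05]), 'ee_pos': array([ 0.24796032, -0.49068112,  0.23089837]), 'eef_rot': array([[ 8.92566827e-01,  4.50915055e-01, -2.67419410e-04],
       [ 4.50915122e-01, -8.92566502e-01,  7.69428060e-04],
       [ 1.08257089e-04, -8.07349418e-04, -9.99999668e-01]]), 'force': array([-0.66484533, -0.39292037, -0.23526497]), 'torque': array([ 0.02721276, -0.01785794, -0.01653603]), 'grip_force': 0.0, 'gripper_width': 0.085218455719474}
```

View pics/top0.png

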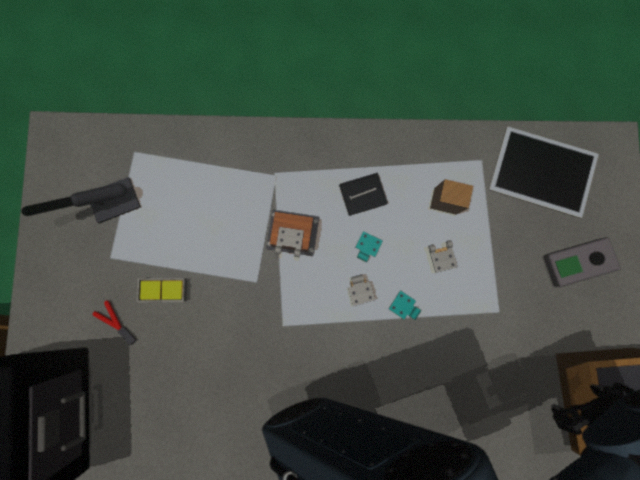

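View pics/scene0.png

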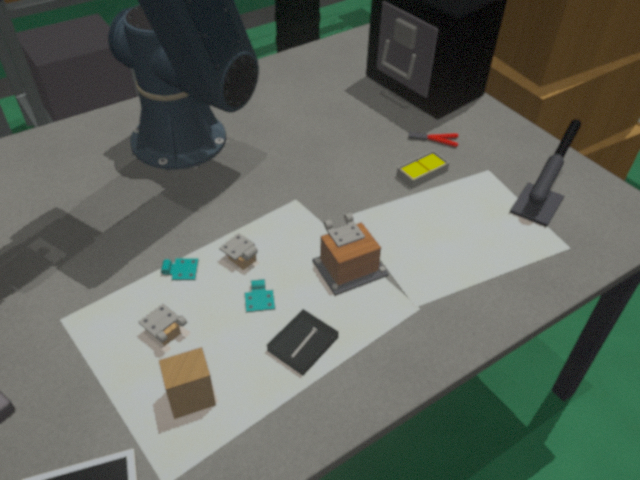

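The top view shows the jamb with the fixed leaf at about (291,238), its knuckles toward the robot. Candidates for the leaf:
- Steel leaf at (361,290): it seems to have one knuckle, on its top edge.
- Steel leaf at (442,256): it seems to have two knuckles at the corners.
- Turquoise pieces at (368,246) and (404,304): not meant.
- Leaf on the jamb at (291,238): fixed.

I'll check the choice in one close crop.

Run:
```python
from h import *
im=cv2.imread('pics/top0.png')
a=cv2.resize(im[265:315,330:410],None,fx=5,fy=5,interpolation=3)
b=cv2.resize(im[205:265,255:335],None,fx=5,fy=5,interpolation=3)
s=cv2.imread('pics/scene0.png')
c=cv2.resize(s[225:275,205:285],None,fx=5,fy=5,interpolation=3);d=cv2.resize(im[230:290,405:485],None,fx=5,fy=5,interpolation=3)
cv2.imwrite('pics/crop1.png',np.hstack([np.vstack([a,b]),np.vstack([c,d])]))
print(ray('top',[[361,290],[359,277],[442,256]],.035)); print(ray('top',[[279,252],[298,255],[278,231],[302,233]],.09))
```

```text
[[ 0.46483381 -0.0749808   0.035     ]
 [ 0.49866827 -0.06968691  0.035     ]
 [ 0.55748198 -0.28906762  0.035     ]]
[[0.55657781 0.13821644 0.09      ]
 [0.54971645 0.09015679 0.09      ]
 [0.60999334 0.14207877 0.09      ]
 [0.60583072 0.08109659 0.09      ]]
```

View pics/crop1.png

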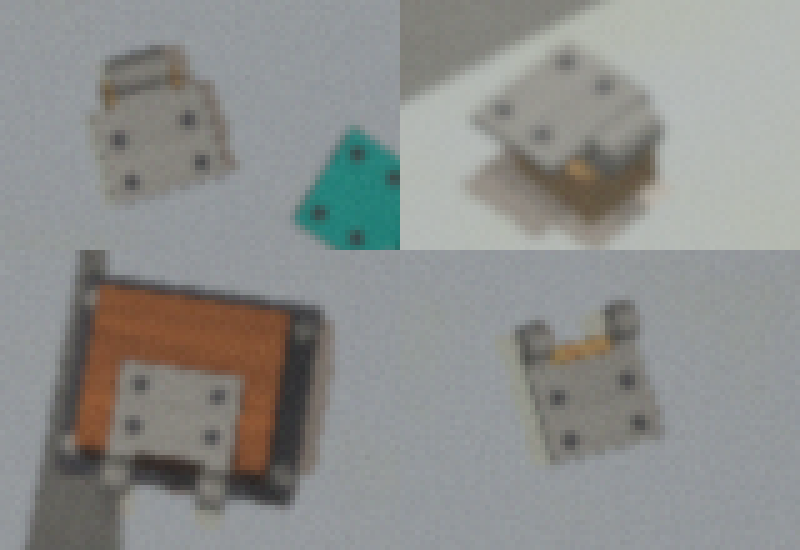

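The crop shows the steel leaf at top px (361,290) has a single middle knuckle, so that is the target. The one at (442,256) has two corner knuckles and is the odd leaf. I'm moving above the target.

```bash
R='[0.434,0.832,-0.06,0,0,-0.017,-1]'; python3 -m jog '[[0.434,0.832,-0.06,0,0,-0.017,-1],[0.434,0.832,-0.06,0,0,-0.017,-1],[0.434,0.832,-0.06,0,0,-0.017,-1],[0.434,0.832,-0.06,0,0,-0.017,-1],[0.434,0.832,-0.06,0,0,-0.017,-1]]' && python3 -m jog '[[0.434,0.832,-0.06,0,0,-0.017,-1],[0.434,0.832,-0.06,0,0,-0.017,-1],[0.434,0.832,-0.06,0,0,-0.017,-1],[0.434,0.832,-0.06,0,0,-0.017,-1],[0.434,0.832,-0.06,0,0,-0.017,-1]]' && python3 -m jog '[[0,0,0,0,0,0,-1],[0,0,0,0,0,0,-1],[0,0,0,0,0,0,-1],[0,0,0,0,0,0,-1]]'
python3 - <<'E'
from h import *
s=manip.state();im=manip.read_camera('wrist');cv2.imwrite('pics/w1.png',im[:,:,::-1]);print(s['ee_pos'],s['eef_rot'][:,0],s['clock'],proj('wrist',[.465,-.075,.036],s))
np.savez('w1.npz',**s)
E
```

```text
clock: 0.65
ee_pos: [0.3569, -0.2811, 0.2161]
eef_rot: [[0.945, 0.327, 0.0], [0.327, -0.945, 0.0], [0.0, -0.0, -1.0]]
force: [0.8, -0.2, 0.4]
gripper_width: 0.0855
grip_force: 0.0
clock: 1.15
ee_pos: [0.4656, -0.073, 0.2012]
eef_rot: [[0.98, 0.198, 0.0], [0.198, -0.98, -0.0], [0.0, 0.0, -1.0]]
force: [0.8, -0.9, 0.7]
gripper_width: 0.0857
grip_force: 0.0
clock: 1.55
ee_pos: [0.4647, -0.0759, 0.2013]
eef_rot: [[0.98, 0.198, -0.0], [0.198, -0.98, -0.0], [-0.0, 0.0, -1.0]]
force: [0.6, 0.3, 0.4]
gripper_width: 0.0855
grip_force: 0.0
[ 0.46467076 -0.07594007  0.20134191] [ 9.80236170e-01  1.97830862e-01 -3.41697112e-05] 1.55 [[312.64821757 206.94952413]]
```

View pics/w1.png

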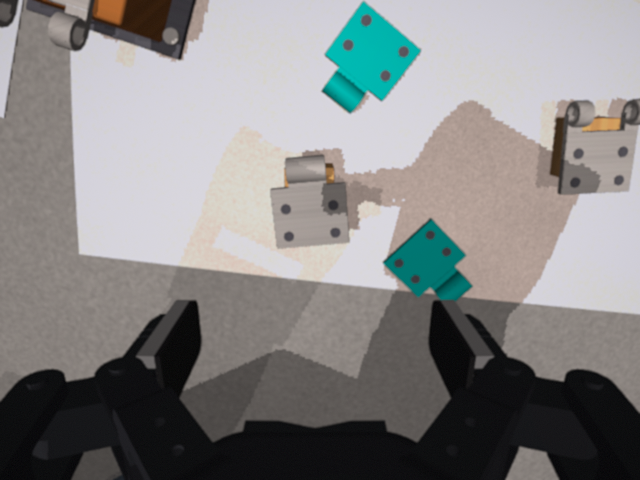

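The wrist view shows the leaf at (310,215), knuckle up at (305,168), plate corners at about (271,188), (345,182), (350,243) and (276,248), with four dark screw holes.

Run:
```python
from h import *
s=dict(np.load('w1.npz'));im=cv2.imread('pics/w1.png');g=cv2.cvtColor(im,6)
c=cv2.cornerSubPix(cv2.GaussianBlur(g,(3,3),0),np.float32([[271,188],[345,182],[350,243],[276,248]]).reshape(-1,1,2),(4,4),(-1,-1),(3,30,.01)).reshape(-1,2)
h=[]
for x,y in [(286,209),(333,205),(335,233),(289,236)]:
    w=np.clip(110-g[y-7:y+8,x-7:x+8].astype(float),0,None);Y,X=np.mgrid[y-7:y+8,x-7:x+8];h.append([(w*X).sum()/w.sum(),(w*Y).sum()/w.sum()])
print(c.round(1).tolist(),np.round(h,1).tolist())
for q in (c,np.array(h)):
    P=ray('wrist',q,.036,s)[:,:2]; C=P.mean(0)
    e=(P[0]+P[1]-P[2]-P[3]); f=P[0]+P[3]-P[1]-P[2]
    print(C.round(4),'yaw x',np.arctan2(e[1],e[0]),'yaw y',np.arctan2(-f[0],f[1]),'size',np.linalg.norm(e)/2,np.linalg.norm(f)/2)
```

```text
[[269.8999938964844, 187.89999389648438], [345.20001220703125, 181.39999389648438], [349.5, 241.5], [276.5, 247.89999389648438]] [[285.4, 208.8], [332.9, 204.8], [334.9, 232.1], [288.5, 236.1]]
[ 0.4578 -0.0745] yaw x 0.28432992278402563 yaw y 0.28974299280044397 size 0.05007950750999511 0.059801797980644916
[ 0.4536 -0.0754] yaw x 0.28568641212420914 yaw y 0.28697276458848875 size 0.02290266884231475 0.038003318690347725
```

```bash
python3 -m jog '[[0.046,0.084,-0.5,0,0,0.056,-1],[0,0,-0.8,0,0,0,-1],[0,0,-0.8,0,0,0,-1],[0,0,-0.8,0,0,0,-1],[0,0,-0.5,0,0,0,-1]]' && python3 -m jog '[[0,0,-0.38,0,0,0,-1],[0,0,0,0,0,0,-1],[0,0,0,0,0,0,-1],[0,0,0,0,0,0,-1]]' && python3 -m jog '[[0,0,0,0,0,0,0.5],[0,0,0,0,0,0,0.5],[0,0,0,0,0,0,0.5],[0,0,0,0,0,0,0.5],[0,0,0,0,0,0,0.5]]' 60
```

```text
clock: 2.1
ee_pos: [0.4661, -0.0713, 0.029]
eef_rot: [[0.959, 0.283, -0.002], [0.283, -0.959, 0.001], [-0.002, -0.001, -1.0]]
force: [-0.4, 0.7, 0.2]
gripper_width: 0.0852
grip_force: 0.0
clock: 2.5
ee_pos: [0.468, -0.0711, 0.0134]
eef_rot: [[0.959, 0.284, 0.002], [0.284, -0.959, -0.0], [0.002, 0.001, -1.0]]
force: [-0.2, -0.6, -0.0]
gripper_width: 0.0853
grip_force: 0.0
clock: 3.0
ee_pos: [0.4678, -0.0709, 0.0134]
eef_rot: [[0.959, 0.285, 0.001], [0.285, -0.959, -0.0], [0.001, 0.001, -1.0]]
force: [-2.7, -1.4, 12.1]
gripper_width: 0.0587
grip_force: 61.6
```

```bash
python3 -m jog '[[0,0,0.2,0,0,0,0.5],[0,0,0.5,0,0,0,0.5],[0,0,0.7,0,0,0,0.5],[0,0,0.8,0,0,0,0.5],[0,0,0.74,0,0,0,0.5]]' && python3 -m jog '[[0,0.4,0,0,0,-0.06,0.5],[0,0.8,0,0,0,-0.06,0.5],[0,0.9,0,0,0,-0.06,0.5],[0,0.9,0,0,0,-0.06,0.5],[0,0.7,0,0,0,-0.057,0.5]]' && python3 -m jog '[[0,0.3,0,0,0,0,0.5],[0,0,0,0,0,0,0.5],[0,0,0,0,0,0,0.5],[0,0,0,0,0,0,0.5]]'
python3 - <<'E'
from h import *
s=manip.state();im=manip.read_camera('wrist');cv2.imwrite('pics/w2.png',im[:,:,::-1]);print(s['ee_pos'],s['eef_rot'][:,0],s['clock'])
np.savez('w2.npz',**s)
E
```

```text
clock: 3.5
ee_pos: [0.4669, -0.0705, 0.1615]
eef_rot: [[0.959, 0.285, 0.0], [0.285, -0.959, -0.0], [0.0, 0.0, -1.0]]
force: [1.1, -0.4, -2.8]
gripper_width: 0.0584
grip_force: 65.5
clock: 4.0
ee_pos: [0.4667, 0.1165, 0.1599]
eef_rot: [[0.984, -0.18, 0.0], [-0.18, -0.984, 0.0], [0.0, -0.0, -1.0]]
force: [-0.2, 0.0, -2.3]
gripper_width: 0.0586
grip_force: 65.5
clock: 4.4
ee_pos: [0.4672, 0.1285, 0.1594]
eef_rot: [[0.984, -0.177, -0.0], [-0.177, -0.984, -0.0], [-0.0, 0.0, -1.0]]
force: [-0.5, -0.1, -2.1]
gripper_width: 0.0581
grip_force: 65.5
[0.46724136 0.12850435 0.15944125] [ 9.84128458e-01 -1.77457522e-01 -7.56780351e-05] 4.4
```

View pics/w2.png

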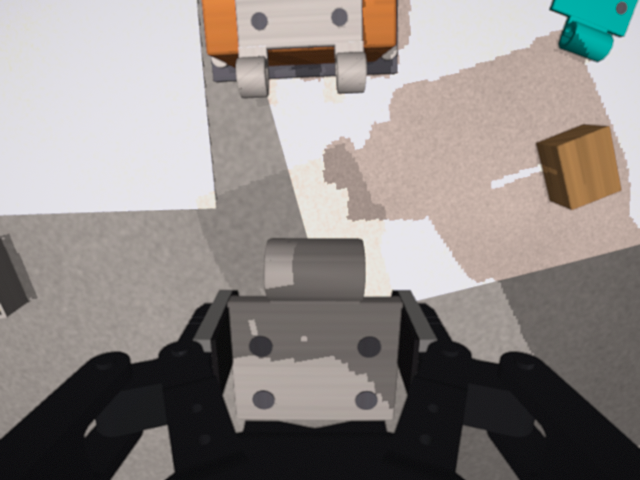

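The wrist view shows the leaf held level: knuckle at (265–364, 238–298), plate holes at (261,346) and (369,346). The fixed knuckles are at (253,76) and (352,72), with screw holes at (259,21) and (340,17). The hinge is turned about 0.05 rad relative to the tool.

```bash
cat > m.py <<'E'
from h import *
def meas(st,L,R,hol,kn):
    """L,R: fixed knuckle boxes (x0,x1,yback,yfront); hol: held plate's holes; kn: held knuckle box. lateral edges at top z, axis mid at axis height"""
    zl=st['ee_pos'][2]+.0266
    def box(b,z):
        x0,x1,y0,y1=b; ym=(y0+y1)/2
        e=ray('wrist',[[x0,ym],[x1,ym]],z+.009,st)[:,:2].mean(0)
        f=ray('wrist',[[(x0+x1)/2,y1]],z,st)[0,:2]; o=pose('wrist',st)[2]
        return e,f
    (l,lf),(r,rf)=box(L,.09),box(R,.09)
    k,kf=box(kn,zl)
    ya=l-r; yaw=np.arctan2(-ya[0],ya[1]); yawf=np.arctan2(-(lf-rf)[0],(lf-rf)[1])
    H=ray('wrist',hol,zl-.004,st)[:,:2]; d=H[0]-H[1]; tyaw=np.arctan2(-d[0],d[1])
    ux=np.array([np.cos(yawf),np.sin(yawf)]);uy=np.array([-ux[1],ux[0]])
    print('yaw fixed',yaw,yawf,'leaf',tyaw,'tool',np.arctan2(st['eef_rot'][1,0],st['eef_rot'][0,0]))
    print('knuckle spacing(49)',np.linalg.norm(l-r),'hole spacing(38)',np.linalg.norm(d))
    print('mid e',(l+r)/2,'mid front',(lf+rf)/2,'leaf e',k,'front',kf)
    g=(l+r)/2-k; gf=(lf+rf)/2-kf
    print('to go (x,y in hinge axes): centre-based',g@ux,g@uy,'front-based',gf@ux,gf@uy)
    return yawf
E
python3 - <<'E'
from m import *
s=dict(np.load('w2.npz'))
meas(s,(236,270,55,98),(336,368,50,93),[(261,346),(369,346)],(265,364,238,298))
# predicted leaf hole from grasp
a=np.arctan2(s['eef_rot'][1,0],s['eef_rot'][0,0]); print(s['ee_pos'][:2]+.028*np.array([np.cos(a),np.sin(a)]))
E
```

```text
yaw fixed -0.13112771516368224 -0.13042141408127253 leaf -0.17780331498750718 tool -0.17840236470953452
knuckle spacing(49) 0.047770709792170324 hole spacing(38) 0.03775478844090324
mid e [0.55921641 0.1175981 ] mid front [0.54972087 0.11964289] leaf e [0.49859675 0.12256907] front [0.48462242 0.12507734]
to go (x,y in hinge axes): centre-based 0.060751317553622355 0.002954949161698663 front-based 0.06525234316623053 0.003077884862726966
[0.49479696 0.12353554]
```

```bash
python3 -m jog '[[0.17,-0.02,-0.33,0,0,0.01,0.5],[0.17,-0.02,-0.33,0,0,0.01,0.5],[0.17,-0.01,-0.33,0,0,0.01,0.5],[0.18,-0.01,-0.33,0,0,0,0.5],[0,0,0,0,0,0,0.5]]' && python3 -m jog '[[0,0,0,0,0,0,0.5],[0,0,0,0,0,0,0.5],[0,0,0,0,0,0,0.5]]'
python3 - <<'E'
from h import *
s=manip.state();im=manip.read_camera('wrist');cv2.imwrite('pics/w3.png',im[:,:,::-1]);print(s['ee_pos'],s['eef_rot'][:,0],s['clock'])
np.savez('w3.npz',**s)
E
```

```text
clock: 4.95
ee_pos: [0.5016, 0.1253, 0.0917]
eef_rot: [[0.991, -0.132, -0.003], [-0.132, -0.991, -0.0], [-0.003, 0.001, -1.0]]
force: [-1.0, -0.6, -2.1]
gripper_width: 0.0586
grip_force: 65.6
clock: 5.25
ee_pos: [0.5019, 0.1263, 0.0942]
eef_rot: [[0.991, -0.13, 0.001], [-0.13, -0.991, 0.0], [0.001, -0.0, -1.0]]
force: [-0.3, 0.6, -3.1]
gripper_width: 0.0579
grip_force: 65.6
[0.50193394 0.12628178 0.09415329] [ 0.99146407 -0.13037531  0.00113274] 5.25
```

View pics/w3.png

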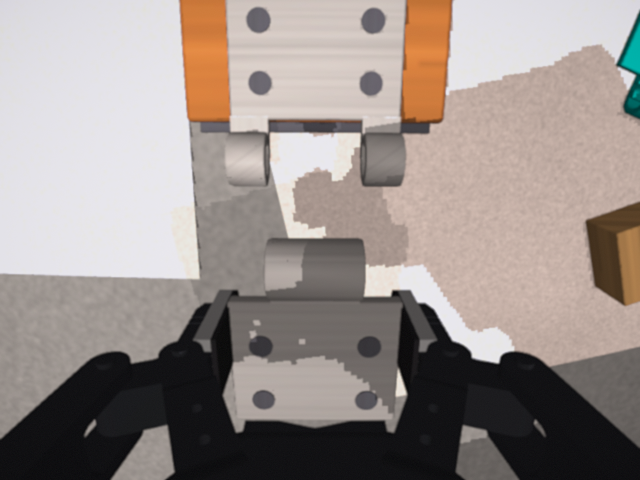

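The wrist view shows both fixed knuckles square to the held leaf: left (225–265, front edge 186), right (366–405, front edge 186). The held knuckle spans 265–364 with its far edge at row 238.

Run:
```python
from m import *
s=dict(np.load('w3.npz')); g=cv2.GaussianBlur(cv2.imread('pics/w3.png',0),(3,3),0).astype(float)
def edge(y0,y1,x0,x1,ax):  # strongest gradient position in averaged strip
    p=g[y0:y1,x0:x1].mean(ax); d=abs(np.gradient(p)); i=d.argmax(); w=d[max(i-2,0):i+3]; return (y0 if ax else x0)+max(i-2,0)+(w*np.arange(len(w))).sum()/w.sum()
e=dict(Lo=edge(145,170,217,234,0),Li=edge(150,170,258,275,0),Ri=edge(150,170,356,372,0),Ro=edge(145,170,397,413,0),
 Lf=edge(178,196,235,255,1),Rf=edge(178,196,375,395,1),Kl=edge(250,280,257,273,0),Kr=edge(250,280,357,372,0),Kf=edge(230,248,285,345,1))
print({k:round(float(v),1) for k,v in e.items()})
zl=s['ee_pos'][2]+.0266
a=np.arctan2(s['eef_rot'][1,0],s['eef_rot'][0,0]);ux=np.array([np.cos(a),np.sin(a)]);uy=np.array([-ux[1],ux[0]]);o=pose('wrist',s)[2]
T=lambda P:(P[:,:2]-s['ee_pos'][:2])@np.c_[ux,uy]
F=T(ray('wrist',[[e['Lo'],158],[e['Ro'],158]],.099,s)); Kk=T(ray('wrist',[[e['Kl'],265],[e['Kr'],265]],zl+.009,s))
f=T(ray('wrist',[[246,e['Lf']],[385,e['Rf']]],.09,s)); k=T(ray('wrist',[[315,e['Kf']]],zl,s)); oc=T(o[None])[0]
def corr(x,z,sgn): # silhouette -> axis
    th=np.arctan2(x-oc[0],o[2]-z); return x-sgn*.01/np.cos(th)
fx=[corr(q,.09,-1) for q in f[:,0]]; kx=corr(k[0,0],zl,1)
print('fixed lat',F[:,1],'span',np.ptp(F[:,1]),'mid',F[:,1].mean(),'knuckle lat',Kk[:,1],np.ptp(Kk[:,1]),Kk[:,1].mean())
print('fixed axis x L,R',fx,'loose axis x',kx,'go x',np.mean(fx)-kx,'go y',F[:,1].mean()-Kk[:,1].mean())
```

```text
{'Lo': 224.9, 'Li': 269.9, 'Ri': 359.1, 'Ro': 405.3, 'Lf': 186.2, 'Rf': 186.3, 'Kl': 264.9, 'Kr': 365.0, 'Kf': 237.8}
fixed lat [ 0.03062432 -0.0316469 ] span 0.06227122851418876 mid -0.0005112905856066424 knuckle lat [ 0.01402211 -0.01497197] 0.0289940844410181 -0.00047492970855960055
fixed axis x L,R [np.float64(0.05849905116479974), np.float64(0.05850681800722219)] loose axis x 0.02759995470635497 go x 0.030902979879655998 go y -3.63608770470418e-05
```

```bash
python3 -m jog '[[0,0,-0.2,0,0,0,0.5],[0,0,-0.21,0,0,0,0.5],[0,0,-0.2,0,0,0,0.5],[0,0,0,0,0,0,0.5],[0,0,0,0,0,0,0.5]]' && python3 -m jog '[[0.1,-0.013,0,0,0,0,0.5],[0.1,-0.013,0,0,0,0,0.5],[0,0,0,0,0,0,0.5],[0,0,0,0,0,0,0.5],[0,0,0,0,0,0,0.5]]'
python3 - <<'E'
from h import *
s=manip.state();im=manip.read_camera('wrist');cv2.imwrite('pics/w4.png',im[:,:,::-1]);print(s['ee_pos'],s['eef_rot'][:,0],s['clock'])
np.savez('w4.npz',**s)
P=[]
for i in range(8): manip.read_camera('wrist');P.append(manip.state()['ee_pos'])
print(np.mean(P,0),np.std(P,0))
E
```

```text
clock: 5.8
ee_pos: [0.5016, 0.1263, 0.0623]
eef_rot: [[0.991, -0.13, -0.001], [-0.13, -0.991, -0.0], [-0.001, 0.0, -1.0]]
force: [0.2, -0.6, -2.8]
gripper_width: 0.0584
grip_force: 65.6
clock: 6.3
ee_pos: [0.5117, 0.125, 0.0628]
eef_rot: [[0.991, -0.13, -0.0], [-0.13, -0.991, -0.0], [-0.0, 0.0, -1.0]]
force: [-1.3, 0.3, -2.5]
gripper_width: 0.0583
grip_force: 65.6
[0.5117404  0.12500236 0.06281744] [ 9.91471620e-01 -1.30322758e-01 -7.34019494e-05] 6.3
[0.51177002 0.12503112 0.06281214] [4.08627001e-05 1.16580485e-05 1.19326494e-05]
```

View pics/w4.png

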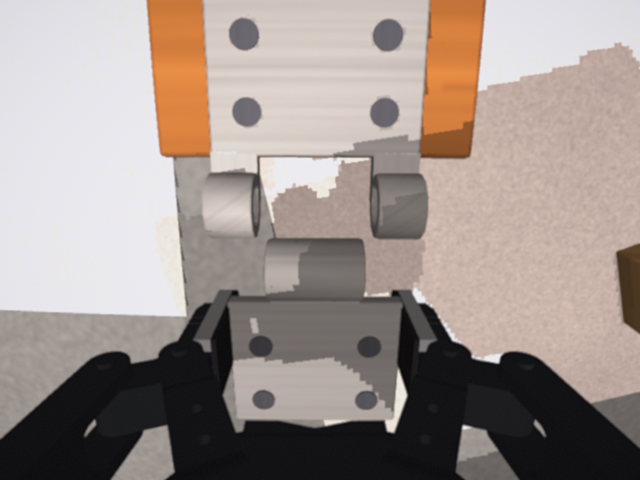

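The view shows a clear lateral gap on both sides: held knuckle 265–365, inner fixed faces at about 259 and 371. I'll check relative height from the apparent spans.

```bash
cat > e.py <<'E'
from m import *
def load(n):
    s=dict(np.load(n+'.npz'));g=cv2.GaussianBlur(cv2.imread(f'pics/{n}.png',0),(3,3),0).astype(float);return s,g
def edge(g,y0,y1,x0,x1,ax):
    p=g[y0:y1,x0:x1].mean(ax); d=abs(np.gradient(p)); i=d.argmax(); a=max(i-2,0); w=d[a:i+3]; return (y0 if ax else x0)+a+(w*np.arange(len(w))).sum()/w.sum()
def zspan(s,a,b,y,span): # plane height at which the two pixels are span apart
    from scipy.optimize import brentq
    return brentq(lambda z:np.linalg.norm(np.diff(ray('wrist',[[a,y],[b,y]],z,s),axis=0))-span,-.1,.2)
E
python3 - <<'E'
from e import *
s,g=load('w4')
Lo=edge(g,190,220,196,212,0);Ro=edge(g,190,220,419,436,0);Kl=edge(g,255,280,257,273,0);Kr=edge(g,255,280,357,373,0)
Lf=edge(g,228,246,215,245,1);Rf=edge(g,228,246,385,415,1);Kf=edge(g,230,248,285,345,1)
print(Lo,Ro,Kl,Kr,Lf,Rf,Kf)
print('top z fixed (.100)',zspan(s,Lo,Ro,205,.063),'loose top, expected',s['ee_pos'][2]+.0366,zspan(s,Kl,Kr,267,.030))
h=[]
for x,y in [(261,346),(369,346)]:
    w=np.clip(110-g[y-9:y+10,x-9:x+10],0,None);Y,X=np.mgrid[y-9:y+10,x-9:x+10];h.append([(w*X).sum()/w.sum(),(w*Y).sum()/w.sum()])
print('plate top z exp',s['ee_pos'][2]+.0226,zspan(s,h[0][0],h[1][0],346,.038),h)
# loose z seen in w1 with the same method (knuckle on rest: top at .050)
s1,g1=load('w1'); a=edge(g1,162,176,279,292,0);b=edge(g1,162,176,319,333,0);print(a,b,zspan(s1,a,b,168,.030))
E
```

```text
202.1525192918747 427.63536776212834 264.90909090909093 365.3344412131284 233.9411111111111 238.79400581525385 237.62009300313616
top z fixed (.100) 0.09764394320602304 loose top, expected 0.09941743593251703 0.09523129673180022
plate top z exp 0.08541743593251702 0.08476944199600127 [[np.float64(260.7991054382807), np.float64(345.97981781486936)], [np.float64(368.91407816989215), np.float64(346.18257711280967)]]
283.9593800106895 324.74634420697413 0.051802641270282695
```

```bash
python3 -m jog '[[0,0,0.016,0,0,0,0.5],[0.082,-0.011,0,0,0,0,0.5],[0.082,-0.011,0,0,0,0,0.5],[0,0,0,0,0,0,0.5],[0,0,0,0,0,0,0.5]]' && python3 -m jog '[[0.082,-0.011,0,0,0,0,0.5],[0.082,-0.011,0,0,0,0,0.5],[0.08,-0.01,0,0,0,0,0.5],[0,0,0,0,0,0,0.5],[0,0,0,0,0,0,0.5]]' && python3 -m jog '[[0,0,0,0,0,0,0.5],[0,0,0,0,0,0,0.5]]'
python3 - <<'E'
from h import *
s=manip.state();im=manip.read_camera('wrist');cv2.imwrite('pics/w5.png',im[:,:,::-1]);print(s['ee_pos'],s['eef_rot'][:,0],s['clock'])
np.savez('w5.npz',**s)
sc=manip.read_camera('scene')[:,:,::-1]; cv2.imwrite('pics/s5.png',sc)
p=proj('scene',[.5592,.1176,.09])[0].astype(int);print(p)
a=cv2.resize(sc[p[1]-38:p[1]+37,p[0]-50:p[0]+50],None,fx=4,fy=4,interpolation=3)
b=im[150:450,120:520,::-1]
cv2.imwrite('pics/c5.png',np.hstack([a,b]))
E
```

```text
clock: 7.25
ee_pos: [0.5201, 0.1239, 0.0635]
eef_rot: [[0.991, -0.13, -0.0], [-0.13, -0.991, -0.0], [-0.0, 0.0, -1.0]]
force: [0.4, 0.9, -2.9]
gripper_width: 0.0585
grip_force: 65.6
clock: 7.75
ee_pos: [0.5322, 0.1223, 0.0635]
eef_rot: [[0.991, -0.13, -0.0], [-0.13, -0.991, -0.0], [-0.0, 0.0, -1.0]]
force: [-0.5, -0.3, -2.1]
gripper_width: 0.0582
grip_force: 65.6
clock: 7.95
ee_pos: [0.5321, 0.1223, 0.0636]
eef_rot: [[0.991, -0.13, -0.0], [-0.13, -0.991, 0.0], [-0.0, -0.0, -1.0]]
force: [-0.2, -0.5, -3.2]
gripper_width: 0.0585
grip_force: 65.6
[0.53211269 0.12232814 0.06360388] [ 9.91473934e-01 -1.30305148e-01 -7.87792959e-05] 7.95
[337 221]
```

View pics/c5.png

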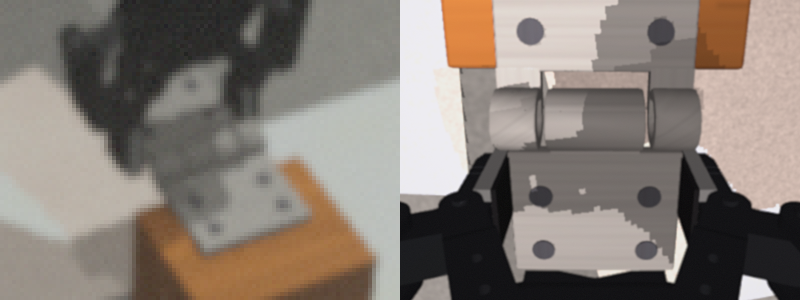

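The crop shows the held knuckle (crop x 545–645, far edge row 88) between the fixed ones (outer ends 490 and 701, far edge rows 87–90). It is centred within 1 px, and both run about 3.35 px/mm, so they sit at the same height. The measured wrist force is only the leaf's weight, so I'm handing the job in.

```bash
python3 -c "
from rig import manip
print(manip.finish_job())"
```

```text
the job is handed in; nothing more can be done
None
```

I handed the job in at about 8 s: the gripper holds the loose leaf flat with its knuckle between the two fixed ones, the holes lined up to about 1 mm by camera, and no sign of contact; the verdict was not shown to me.

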